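Top up the spring-lift tin dispenser at the till

ROBOT

A 6-joint arm with a two-finger parallel gripper is mounted at the origin on the work surface. World frame = base frame: x ahead of the robot, y to its left, z up, the work surface at z = 0. Lengths are in m, angles in degrees, forces in N, time in s.
With the tool pointing down it reaches from about 0.3 to 0.75 m from the base axis. Payload 8.5 kg.
Tool frame: the origin (TCP) lies midway between the tips of the shut fingers; the grasp point (between the pads) lies 19 mm behind it (env.tcp_to_grasp is the z of the grasp point in the tool frame, in m); z points along the fingers, y is the line along which they close (so a half turn about z gives the same grasp; the last joint's range is limited). The gripper opens to 85 mm and grips with 20 to 120 N. Pads are 22 mm wide; open, the fingers measure 114 mm over their backs; the gripper's body (76 mm by 85 mm) begins 54 mm behind the grasp point. The pads swing forward as they close: fully open they stand 13 mm farther back than shut.
Start: joints at [64.326, 21.807, 74.336, -0, 83.858, -12.336], TCP at [0.127, 0.535, 0.231] pointing down, gripper open.
Joint ranges: [-178.18, 178.18], [-50.72, 133.34], [12.68, 142.11], [-81.47, 261.47], [9.98, 163.14], [-165.26, 165.26]. Speed limits (degrees/s): [136.94, 136.94, 180, 180, 180, 180].

INTERFACE

Orientations are given as a 3x3 rotation matrix whose columns are the frame's x, y, z axes.
In Python, from rig import env, imaging, job, models gives the robot as it stands. The module is installed in compiled form; this text tells all that it offers.
- The arm moves only by the tool jog_arm, never from a script. Its argument "plan" is text: rows parted by semicolons, each of 7 numbers parted by spaces: the turn, a rotation vector about the tool's x, y, z in degrees, then the shift along the tool's x, y, z in cm, then the closure in counts, from 0 (fully open) to 255 (shut). In form: rx ry rz x y z claw; .... A call has 1 to 10 rows; each row shifts and turns the commanded pose from where the row before left it, along the tool's axes as they then stand; what a row does not reach is not made up. A row lasts 1/12 s, in which the tool goes at most 41.7 mm and 7.16 degrees, less where a joint would pass 70% of its speed; a pose out of reach is approached as far as the arm can. A call with a gripper value outside its range is refused whole. The fingers move at their own pace and stop on an object; "grip_force" is the grip in N (left out, the last holds). Time passes only in rows, so rows that do not move let the fingers close. It gives the time, the measured TCP pose, the force, the opening and the grip force at its end, in the units of the state.
- env.observe(): the state, without advancing time (a new reading comes with each control period).
- imaging.get_image(name): name is "side" or "top"; returns a dict with "pixels" (400x640x3 uint8, red, green, blue), "depth" (400x640 float32, m along the optical axis (not along the pixel's ray), 0 where there is no reading), "fov_y" (degrees; the focal length in pixels is half the picture's height over the tangent of half this angle, whatever the lens; pixels are square), "cx", "cy" (the principal point, pixels), "distortion" ([k1, k2, p1, p2, k3] as OpenCV has them; the pictures are not rectified), "world_from_camera" (4x4, takes a point from camera to world coordinates). Camera axes: x right, y down, z forward; pixel columns grow to the right and rows downward; lengths in m; the calibration is good to about 2 mm. A picture is of the moment at which its call begins.
- job.close_job(): hands the job in; it is judged then, once.
Trained networks look in the newest picture that a camera, given by its name, has taken for a name from the list of things; names that differ only in an ending like _2 or _b are one class to them, and where a whole thing is asked for, a point or a joint stands for the part that bears it (a point fixed in the world has none). Each returns a list of dicts, best first, with "confidence" (0 to 1); they miss things now and then, are a little off and sometimes report something else, mostly with a low value. They report only what shows in the picture. A call takes as long as a camera call. They do not tell look-alikes from the thing itself.
- models.outline_of(camera, query): "region" (400x640 bool, what is visible of it) and "bbox" ([centre column, centre row, width, height] in pixels, round what is visible of it).
- models.tip_of(camera, query): "at" ([column, row] in pixels: a listed point, or the origin of a listed thing).
The state is a dict: "time_s": time; "q": joint angles; "qvel": joint speeds; "joint_efforts": joint torques, N m; "position": TCP position; "tool_rot": TCP orientation; "ft_force": force on the tool from outside, world axes, zero at the start; "wrist_torque": the same for the moment, N m; "grip_width": finger opening in m; "gripper_force": force on a finger pad.
Only numpy, scipy, OpenCV 4.12 (cv2) and the standard library are available. Lean on these libraries where they do the work, as an engineer would, in place of code of your own. Each camera call takes 0.05 s, during which the arm holds its last target. There are 200 camera calls.

TASK

Top up the tin dispenser at the till with the two loose red tins, one at a time: lay each one flat, lid up, in the mouth of the dispenser and press it straight down onto the sprung pile until it clicks home under both spring catches. Leave the green tin and everything else on the counter where it is.

Things in the scene. Friction and masses are not known exactly. Their poses are not given: they have to be found in the camera images.
- dispenser: Spring-lift tin dispenser fixed to the counter: grey base 112 x 156 mm, four steel corner guides. Origin: centre of its underside, on the counter; z up, y along the tins' length, x along their width. The well between the guides is 70 (x) by 116 mm (y), 3 mm beyond a tin on each side; straight up to 204 mm, then flared out 7 mm to the top at 216 mm. Two red tins like the loose ones are already inside.
- side_gap (a point): Middle of the open long side facing the dispenser's -x, 38 mm out from the well's axis and 192 mm above the counter. The corner guides cover only 18 mm at each corner, so the middle 80 mm of both long sides (-x and +x) is open for fingers at all heights above 38 mm.
- mouth (a point): On the upright axis of the well, 180 mm above the counter, axes as the dispenser's: the height of the undersides of the closed catches. The lid of the topmost tin in the dispenser stands at this height now, and that of each tin that is home. A tin must be pressed until its lid is 2 to 5 mm below this point; the catches then snap back over its ends and, let go, it rises against them.
- rest (a point): On the axis of the well, 192 mm above the counter: about where the underside of a further tin comes to rest, flat on the yellow flared lips of the two catches, when laid in the mouth and let go. Pressed at the middle of its lid it spreads the catches, then carries the pile down, at about 5 to 10 N all the way; pressed well off its middle it tips and only one end is caught.
- lift (a joint): How far (m) the sprung platform stands below where it is with two tins loaded; positive is down. 0 at the start, about 0.024 with three tins and 0.048 with four (each tin is 24 mm high); it bottoms out at 0.076. Spring rate about 65 N/m.
- catch_left (a joint): Angle (rad) of the spring-steel catch at the dispenser's +y end: a 20 mm wide upright leaf with a hooked nose and a yellow flared lip. 0 is closed (nose 10 mm into the well), growing as it is pushed outwards; a tin passing it opens it to about 0.06 to 0.14; it springs back by itself.
- catch_right (a joint): The same catch at the dispenser's -y end.
- tin_a: Loose red flat metal tin with a cream panel on its lid, 64 mm wide (own x) by 110 mm long (own y) by 24 mm high, 0.1 to 0.2 kg, lying lid up on the counter. Origin at the centre of its underside, z up through the lid. Take it across its 64 mm width.
- tin_b: The second loose red tin, the same as tin_a in every way.
- tin_green: A green tin of another sort, otherwise the same as the red ones: it stays where it lies.
- brush: Flat paint brush lying on the counter, 200 mm long along its x, 20 mm high, origin under its middle; leave it.
- screwdriver: Black-handled screwdriver lying on the counter, 210 mm long along its x, 26 mm high, origin under its middle; leave it.
- tape: Roll of yellow tape lying flat, 100 mm across, 48 mm high, origin under its centre; leave it.
- milk: Milk carton, 62 x 90 x 190 mm, upright, origin under its centre; leave it.
- spray: Blue spray bottle with a red head, 80 mm across, 211 mm high, upright, origin under its centre; leave it.
- water: Water bottle, 64 mm across, 200 mm high, upright, origin under its centre; leave it.
There are look-alikes about, which are no part of the job. Of the things that look like the dispenser, the smaller one is meant.

How it is judged (in metres and radians):
On the way:
1. one of the loose red tins, and only one, is home under both catches (((horizontal distance between tin_a and mouth below 0.008 m and z of tin_a in the frame of mouth below -0.022 m and angle between tin_a's own z axis and vertical below 0.06 rad) or (horizontal distance between tin_b and mouth below 0.008 m and z of tin_b in the frame of mouth below -0.022 m and angle between tin_b's own z axis and vertical below 0.06 rad)) and value of joint lift between 0.021 and 0.036 m and value of joint each of catch_left, catch_right below 0.03 rad), for 0.2 s.
At the end, for the whole second after the job is handed in: Both loose red tins lie flat (3.5 degrees), lid up, at rest and let go in the dispenser within 8 mm of its axis, lids at most 2 mm above the catches' undersides; lift 0.045 to 0.052; both catches sprung back (under 0.03 rad); the green tin within 30 mm of its start (horizontal distance between each of tin_a, tin_b and mouth below 0.008 m and z of each of tin_a, tin_b in the frame of mouth below -0.022 m and angle between each of tin_a, tin_b's own z axis and vertical below 0.06 rad and value of joint lift between 0.045 and 0.052 m and value of joint each of catch_left, catch_right below 0.03 rad and linear speed of each of tin_a, tin_b below 0.02 m/s and distance of tin_green from where it was at the start of the episode below 0.03 m); the robot touches nothing.
It fails at once if the green tin is moved more than 30 mm (distance of tin_green from where it was at the start of the episode above 0.03 m).
It fails at once if another bystander on the counter is moved more than 30 mm or tipped (distance of any of brush, screwdriver, tape, milk, spray, water from where it was at the start of the episode above 0.03 m or angle between any of milk, spray, water's own z axis and vertical above 0.3 rad).
It also fails if it takes over 72 s, if anything falls off the work surface, if the arm or the gripper's body presses on something with over 40 N, if the wrist force passes 120 N, or if a joint passes its speed limit or range.

## Working session

There is one attempt and no reset: what is moved stays moved. The work goes in short steps, Python scripts to look and compute and a tool call to move; the robot and the scene stay as the last step left them, time stands still between calls to the robot, and variables do not carry over. Pictures are saved under pics/ and viewed, at most 10 in all, crops included, and the job is handed in when it is done.

Besides the shell and the picture viewer there is one more tool, called after "Call:" in YAML: its name, and indented under it one key for each argument. jog_arm: Moves the arm, as the interface text tells. Its arguments: {"type":"object","properties":{"plan":{"type":"string"},"grip_force":{"type":"number"}},"required":["plan"]}

```bash
mkdir -p pics; cat > h.py <<'E'
import numpy as np, cv2
from rig import env, imaging, job, models
def K(im):
    f=200/np.tan(np.radians(im["fov_y"])/2)
    return np.array([[f,0,im["cx"]],[0,f,im["cy"]],[0,0,1.]])
def cloud(im):
    "world xyz per pixel, nan where no depth"
    v,u=np.mgrid[0:400,0:640]
    p=np.stack([u,v],-1).reshape(-1,1,2).astype(np.float64)
    n=cv2.undistortPoints(p,K(im),np.array(im["distortion"],float)).reshape(400,640,2)
    d=im["depth"].astype(float); d=np.where(d>0,d,np.nan)
    c=np.stack([n[...,0]*d,n[...,1]*d,d],-1); T=np.array(im["world_from_camera"])
    return c@T[:3,:3].T+T[:3,3]
def save(im,name,box=None,s=1):
    p=im["pixels"][...,::-1]
    if box: p=p[box[1]:box[3],box[0]:box[2]]
    cv2.imwrite("pics/"+name,cv2.resize(p,None,fx=s,fy=s,interpolation=cv2.INTER_CUBIC))
E
python3 - <<'E'
from h import *
for c in ("top","side"):
    im=imaging.get_image(c); save(im,c+"0.png",None,1.25); W=cloud(im)
    print(c,np.round(im["world_from_camera"],3).tolist(),im["fov_y"])
    for q in ("dispenser","tin_a","tin_green"):
        for r in models.outline_of(c,q):
            m=r["region"]; print(q,round(r["confidence"],2),np.round(r["bbox"]),np.round(np.nanmedian(W[m],0),3))
print(env.observe(), env.tcp_to_grasp)
E
```

```text
top [[0.002, -0.994, 0.107, 0.329], [-1.0, -0.002, -0.007, -0.004], [0.007, -0.107, -0.994, 1.524], [0.0, 0.0, 0.0, 1.0]] 48.40026342676478
dispenser 0.87 [268. 185.  60.  55.] [0.527 0.15  0.026]
dispenser 0.59 [416. 294.  99.  82.] [ 0.194 -0.289  0.189]
tin_a 0.92 [352. 218.  32.  28.] [ 0.455 -0.114  0.024]
tin_a 0.62 [407. 220.  36.  27.] [ 0.435 -0.3    0.024]
tin_a 0.18 [269. 186.  57.  55.] [0.526 0.155 0.03 ]
tin_green 0.74 [370. 169.  33.  32.] [ 0.62  -0.19   0.024]
side [[-0.99, -0.092, 0.104, 0.33], [-0.139, 0.702, -0.699, 1.005], [-0.009, -0.707, -0.708, 1.178], [0.0, 0.0, 0.0, 1.0]] 51.63579744393507
dispenser 0.97 [396. 154.  72. 100.] [ 0.198 -0.259  0.147]
dispenser 0.79 [294. 241.  54.  78.] [0.538 0.195 0.043]
dispenser 0.7 [289. 186.  32.  24.] [ 0.621 -0.179  0.024]
tin_a 0.86 [328. 205.  19.  19.] [ 0.454 -0.101  0.024]
tin_a 0.69 [338. 171.  20.  25.] [ 0.433 -0.289  0.024]
tin_green 0.88 [290. 184.  31.  24.] [ 0.62  -0.179  0.024]
{'time_s': 0.4, 'q': array([ 6.43259815e+01,  2.18103773e+01,  7.43427230e+01, -6.61481549e-04,
        8.38582302e+01, -1.23356645e+01]), 'qvel': array([ 0.01036867,  0.01446628, -0.01581131, -0.07513388,  0.00145531,
       -0.06970213]), 'joint_efforts': array([-1.39636930e-03, -4.47916961e+01, -2.31235260e+01, -1.54333225e-04,
        1.36411076e-03,  4.71686315e-05]), 'position': array([0.12686248, 0.53510586, 0.2312463 ]), 'tool_rot': array([[-9.73024943e-01,  2.30699924e-01, -7.53320207e-05],
       [ 2.30699934e-01,  9.73024926e-01, -1.83204720e-04],
       [ 3.10346189e-05, -1.95641855e-04, -9.99999980e-01]]), 'ft_force': array([ 0.65704496, -0.31031811,  0.39351212]), 'wrist_torque': array([ 0.02912163, -0.03414593,  0.03541345]), 'gripper_force': 0.0, 'grip_width': 0.08487588452593633} -0.0187
```

View pics/top0.png

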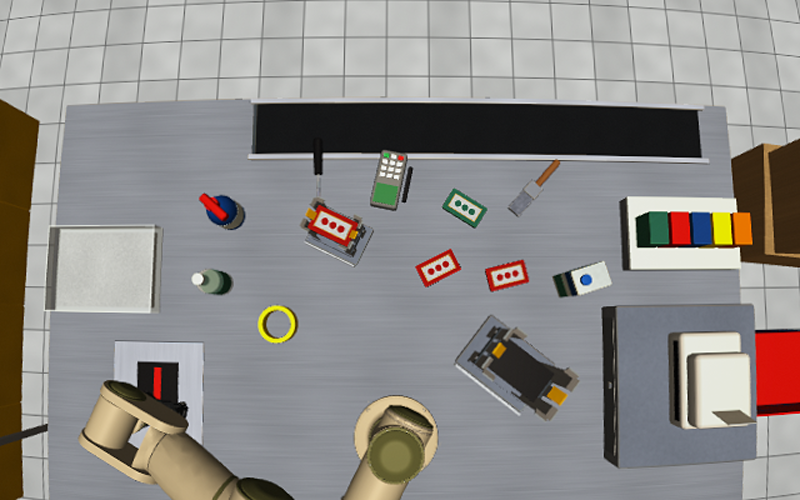

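View pics/side0.png

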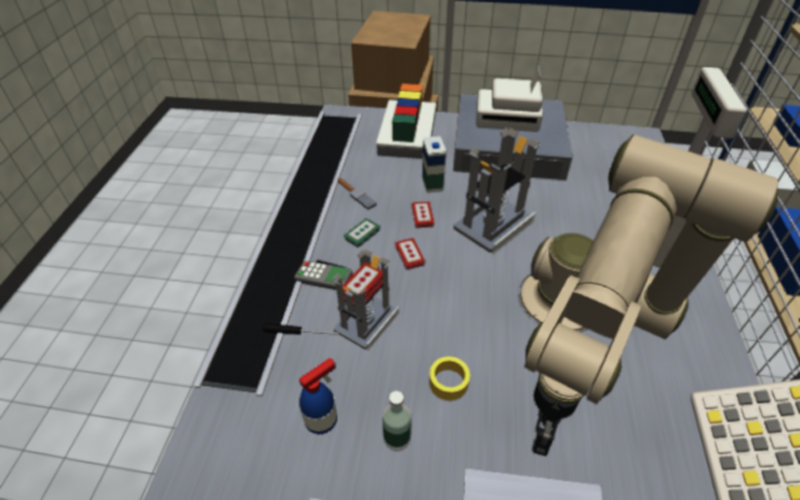

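The side view shows the arm clear of the work. In the top picture (800 px wide) there are two dispenser candidates:
- **Small one at about (335,228):** red tins on top, lid at mouth height.
- **Large one at about (520,365):** empty and black.

The small one fits the description. The red tins are at (438,268) and (507,275), and the green one is at (464,208). I'll confirm with a crop and measure.

```bash
cat >> h.py <<'E'
def rect(P):
    "min-area rectangle of xy points: centre, long, short, yaw(deg) of long axis"
    P=P[np.isfinite(P[:,0])]
    c,(w,h),a=cv2.minAreaRect((P[:,:2]*1000).astype(np.float32))
    if w<h: w,h,a=h,w,a+90
    return np.round(np.array(c)/1000,4),round(w,1),round(h,1),round((a+90)%180-90,1),np.round(np.nanmedian(P[:,2]),4)
def redmask(im):
    h=cv2.cvtColor(im["pixels"],cv2.COLOR_RGB2HSV)
    return ((h[...,0]<8)|(h[...,0]>172))&(h[...,1]>140)&(h[...,2]>70)
def blobs(im,W,zr,xr,yr):
    m=redmask(im)&(abs(W[...,2]-zr)<.015)&(W[...,0]>xr[0])&(W[...,0]<xr[1])&(W[...,1]>yr[0])&(W[...,1]<yr[1])
    n,l,s,_=cv2.connectedComponentsWithStats(m.astype(np.uint8))
    return [(s[i,4],rect(W[l==i])) for i in range(1,n) if s[i,4]>40]
E
python3 - <<'E'
from h import *
for c in ("top","side"):
    im=imaging.get_image(c); W=cloud(im)
    print(c)
    for b in blobs(im,W,.024,(.3,.7),(-.4,.1)): print("tin",b)
    for b in blobs(im,W,.18,(.4,.7),(0,.3)): print("disp lid",b)
    R=(W[...,0]>.4)&(W[...,0]<.68)&(W[...,1]>.05)&(W[...,1]<.27)
    m=R&(W[...,2]>.205)&(W[...,2]<.23); print("guide tops",m.sum(),rect(W[m]))
    m=R&(W[...,2]>.008)&(W[...,2]<.04); print("base",m.sum(),rect(W[m]))
    for q in ("mouth","rest","side_gap","tin_a","dispenser"):
        print(q,[(round(r["confidence"],2),np.round(r["at"],1).tolist()) for r in models.tip_of(c,q)])
    if c=="top": save(im,"crop1.png",(230,140,450,340),2.7)
E
```

```text
top
tin (np.int32(254), (array([ 0.4556, -0.1146]), 109.0, 61.2, -63.4, np.float64(0.0245)))
tin (np.int32(248), (array([ 0.4346, -0.3021]), 108.2, 61.9, -76.2, np.float64(0.0241)))
disp lid (np.int32(306), (array([0.5465, 0.1551]), 109.6, 65.3, 64.6, np.float64(0.1797)))
guide tops 184 (array([0.546 , 0.1554]), 135.7, 89.1, 65.1, np.float64(0.2113))
base 696 (array([0.5397, 0.1609]), 278.4, 216.1, 0.1, np.float64(0.0164))
mouth [(0.8, [419.3, 295.7]), (0.71, [266.3, 180.0])]
rest [(0.58, [265.0, 183.3]), (0.58, [423.8, 297.5])]
side_gap [(0.82, [261.6, 190.4]), (0.55, [408.5, 312.5])]
tin_a [(0.84, [348.9, 217.7]), (0.63, [404.7, 221.8]), (0.62, [186.9, 172.1])]
dispenser [(0.78, [405.1, 288.3]), (0.56, [270.4, 186.8])]
side
tin (np.int32(91), (array([ 0.436 , -0.2968]), 108.9, 59.4, -75.8, np.float64(0.0231)))
tin (np.int32(114), (array([ 0.4561, -0.1094]), 106.0, 58.5, -64.1, np.float64(0.0223)))
disp lid (np.int32(59), (array([0.5698, 0.1338]), 102.2, 21.9, 56.3, np.float64(0.18)))
disp lid (np.int32(101), (array([0.5185, 0.1599]), 94.5, 18.8, 75.5, np.float64(0.1788)))
guide tops 146 (array([0.5479, 0.1515]), 138.4, 91.4, 64.3, np.float64(0.2121))
base 947 (array([0.5815, 0.1519]), 228.1, 169.1, -10.9, np.float64(0.0176))
mouth [(0.95, [290.7, 220.0]), (0.8, [400.5, 129.3]), (0.33, [284.3, 157.5])]
rest [(0.83, [399.5, 125.1]), (0.6, [287.9, 218.8])]
side_gap [(0.76, [300.3, 225.5]), (0.58, [415.2, 131.2])]
tin_a [(0.72, [338.9, 170.5]), (0.6, [325.5, 206.7])]
dispenser [(0.81, [393.1, 181.7]), (0.74, [293.3, 255.2])]
```

View pics/crop1.png

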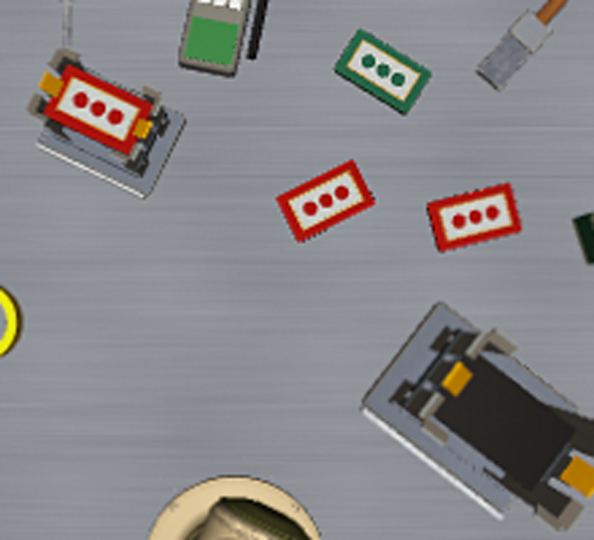

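The crop confirms it: the small dispenser (crop ~(105,115)) holds red tins, and the large one is empty. I'll measure as means of the two cameras:
- **Tin A:** (0.456,-0.112), long axis -63.7°.
- **Tin B:** (0.435,-0.2995), long axis -76°.
- **Well:** (0.547,0.154), long axis 64.8°.

Headings for tool y are 26.3°, 14° and -25.2°.

```bash
cat >> h.py <<'E'
def go(x,y,z,head):
    "turn rz (deg) to bring tool y to heading, then shift (cm) in the turned tool axes"
    s=env.observe(); R=s["tool_rot"]; h=np.degrees(np.arctan2(R[1,1],R[0,1]))
    t=np.radians(head); Y=np.array([np.cos(t),np.sin(t),0]); Z=np.array([0,0,-1.]); X=np.cross(Y,Z)
    d=(np.array([x,y,z])-s["position"])*100
    print("t",s["time_s"],"pos",np.round(s["position"],4),"head",round(h,2),"tilt",np.round(R[:2,2],4),"turn rz",round(h-head,1),"shift",np.round([d@X,d@Y,d@Z],2),"F",np.round(s["ft_force"],1))
E
python3 -c "
from h import *
go(.456,-.112,.231,26.3)"
```

```text
t 1.0 pos [0.1269 0.5351 0.2313] head 76.66 tilt [-0. -0.] turn rz 50.4 shift [-7.26e+01  8.30e-01  3.00e-02] F [-0.2  0.4  0.9]
```

Call:
jog_arm:
  plan: "0 0 7 0 0 0 0;0 0 7 0 0 0 0;0 0 7 0 0 0 0;0 0 7 0 0 0 0;0 0 7 0 0 0 0;0 0 7 0 0 0 0;0 0 7 0 0 0 0;0 0 1.4 0 0 0 0;0 0 0 -3.5 0 0 0;0 0 0 -3.6 0 0 0"
  grip_force: 40

```text
time_s: 1.83
position: [0.1581, 0.4712, 0.2308]
tool_rot: [[-0.447, 0.894, -0.0], [0.894, 0.447, -0.0], [-0.0, -0.0, -1.0]]
ft_force: [0.5, 0.2, 0.1]
grip_width: 0.0855
gripper_force: 0.0
```

Call:
jog_arm:
  plan: "0 0 0 -3.6 0 0 0;0 0 0 -3.6 0 0 0;0 0 0 -3.6 0 0 0;0 0 0 -3.6 0 0 0;0 0 0 -3.6 0 0 0;0 0 0 -3.6 0 0 0;0 0 0 -3.6 0 0 0;0 0 0 -3.6 0 0 0;0 0 0 -3.6 0 0 0;0 0 0 -3.6 0 0 0"

```text
time_s: 2.67
position: [0.3179, 0.147, 0.2316]
tool_rot: [[-0.445, 0.895, 0.001], [0.895, 0.445, 0.0], [-0.0, 0.001, -1.0]]
ft_force: [1.0, 1.1, -0.3]
grip_width: 0.0856
gripper_force: 0.0
```

Call:
jog_arm:
  plan: "0 0 0 -3.6 0 0 0;0 0 0 -3.6 0 0 0;0 0 0 -3.6 0 0 0;0 0 0 -3.6 0 0 0;0 0 0 -3.6 0 0 0;0 0 0 -3.6 0 0 0;0 0 0 -3.6 0 0 0;0 0 0 -2.5 0.8 3 0;0 0 0 0 0 3 0;0 0 0 0 0 0 0"

```text
time_s: 3.5
position: [0.4456, -0.0963, 0.1669]
tool_rot: [[-0.443, 0.896, -0.008], [0.896, 0.443, 0.004], [0.007, -0.005, -1.0]]
ft_force: [-0.1, 0.1, -0.7]
grip_width: 0.0853
gripper_force: 0.0
```

```bash
python3 - <<'E'
from h import *
go(.456,-.112,0,26.3)
im=imaging.get_image("top"); W=cloud(im)
s=env.observe()
# gripper body as seen by each camera, relative to the tin
for c in ("top","side"):
    im=imaging.get_image(c); W=cloud(im); save(im,c+"2.png",(270,130,430,260),4) if c=="side" else None
    for b in blobs(im,W,.024,(.3,.7),(-.4,.1)): print(c,b)
E
```

```text
t 3.5 pos [ 0.4456 -0.0963  0.1669] head 26.3 tilt [-0.0082  0.0042] turn rz 0.0 shift [-1.87  0.24 16.69] F [-0.1  0.1 -0.7]
top (np.int32(253), (array([ 0.4346, -0.3022]), 108.9, 62.2, -75.9, np.float64(0.0239)))
top (np.int32(67), (array([ 0.4326, -0.0761]), 68.2, 23.9, 52.3, np.float64(0.0235)))
side (np.int32(84), (array([ 0.4366, -0.2996]), 110.8, 58.3, -76.1, np.float64(0.0225)))
side (np.int32(114), (array([ 0.4564, -0.1103]), 105.7, 59.7, -62.2, np.float64(0.0227)))
```

View pics/side2.png

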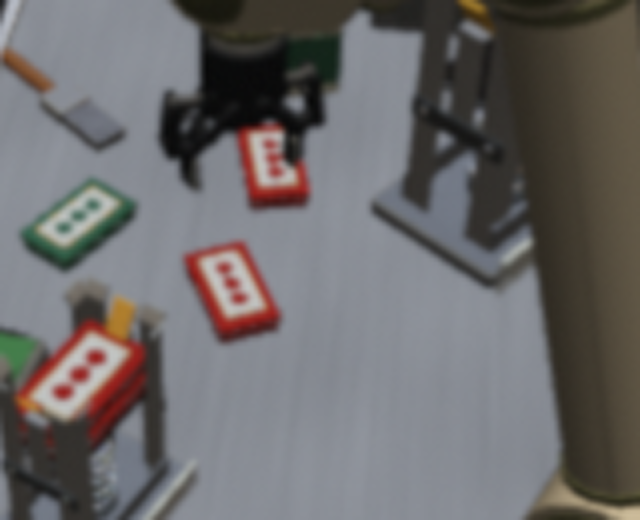

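The crop shows the open fingers above tin A (crop (235,290)), with nothing in the way. I'll correct x and y, then descend.

Call:
jog_arm:
  plan: "0 0 0 -1.2 0.2 2 0;0 0 0 -0.7 0 3 0;0 0 0 0 0 3 0;0 0 0 0 0 3 0;0 0 0 0 0 2 0;0 0 0 0 0 0 0;0 0 0 0 0 0 0"

```text
time_s: 4.23
position: [0.4582, -0.1123, 0.0427]
tool_rot: [[-0.444, 0.896, 0.001], [0.896, 0.444, -0.001], [-0.001, 0.001, -1.0]]
ft_force: [0.1, 0.4, 0.7]
grip_width: 0.0853
gripper_force: 0.0
```

```bash
python3 -c "
from h import *
go(.456,-.112,0,26.3)"
```

```text
t 4.2333 pos [ 0.4582 -0.1123  0.0427] head 26.34 tilt [ 0.0012 -0.0006] turn rz 0.0 shift [ 0.12 -0.19  4.27] F [0.1 0.4 0.7]
```

Call:
jog_arm:
  plan: "0 0 0 0.1 -0.2 2 0;0 0 0 0 0 1.2 0;0 0 0 0 0 1 0;0 0 0 0 0 0 0;0 0 0 0 0 0 40;0 0 0 0 0 0 80;0 0 0 0 0 0 120;0 0 0 0 0 0 160;0 0 0 0 0 0 160;0 0 0 0 0 0 160"

```text
time_s: 5.07
position: [0.4563, -0.1128, 0.0013]
tool_rot: [[-0.443, 0.897, 0.003], [0.897, 0.443, -0.002], [-0.003, 0.002, -1.0]]
ft_force: [-0.3, 1.4, 8.3]
grip_width: 0.0633
gripper_force: 42.8
```

Call:
jog_arm:
  plan: "0 0 0 0 0 -0.5 160;0 0 0 0 0 -2 160;0 0 0 0 0 -3.5 160;0 0 0 0 0 -4 160;0 0 0 0 0 -4 160;0 0 0 0 0 -4 160;0 0 0 0 0 -4 160;0 0 0 0 0 -4 160;0 0 0 0 0 -2 160;0 0 0 0 0 0 160"

```text
time_s: 5.9
position: [0.4561, -0.1127, 0.2851]
tool_rot: [[-0.443, 0.897, 0.009], [0.897, 0.443, -0.005], [-0.009, 0.006, -1.0]]
ft_force: [0.5, -0.6, -1.3]
grip_width: 0.0628
gripper_force: 45.1
```

Call:
jog_arm:
  plan: "0 0 7 0 0 0 160;0 0 7 0 0 0 160;0 0 7 0 0 0 160;0 0 7 0 0 0 160;0 0 7 0 0 0 160;0 0 7 0 0 0 160;0 0 7 0 0 0 160;0 0 2.5 0 0 0 160;0 0 0 0 0 0 160"

```text
time_s: 6.65
position: [0.4547, -0.1121, 0.279]
tool_rot: [[0.428, 0.904, -0.001], [0.904, -0.428, 0.001], [0.0, -0.001, -1.0]]
ft_force: [-0.3, 0.3, -1.9]
grip_width: 0.0632
gripper_force: 45.0
```

```bash
python3 -c "
from h import *
go(.547,.154,.28,-25.2)
print(env.observe()['grip_width'])"
```

```text
t 6.65 pos [ 0.4547 -0.1121  0.279 ] head -25.32 tilt [-0.001   0.0005] turn rz -0.1 shift [28.   -2.98 -0.1 ] F [-0.3  0.3 -1.9]
0.06320275949833616
```

Call:
jog_arm:
  plan: "0 0 0 3 -0.5 0 160;0 0 0 3.5 -0.5 0 160;0 0 0 3.5 -0.5 0 160;0 0 0 3.5 -0.5 0 160;0 0 0 3.5 -0.5 0 160;0 0 0 3.5 -0.5 0 160;0 0 0 3.5 0 0 160;0 0 0 3 0 0 160;0 0 0 1 0 0 160;0 0 0 0 0 0 160"

```text
time_s: 7.48
position: [0.5476, 0.1555, 0.2785]
tool_rot: [[0.422, 0.906, -0.001], [0.906, -0.422, 0.0], [-0.0, -0.001, -1.0]]
ft_force: [-0.3, -0.4, -1.3]
grip_width: 0.063
gripper_force: 45.0
```

```bash
python3 - <<'E'
from h import *
go(.547,.154,.25,-25.2)
for c in ("top","side"):
    im=imaging.get_image(c); W=cloud(im); save(im,c+"3.png",(215,130,375,290),3.7)
    for b in blobs(im,W,.30,(.3,.8),(-.1,.4)): print(c,"held",b)
    R=(W[...,0]>.4)&(W[...,0]<.68)&(W[...,1]>.05)&(W[...,1]<.27)
    m=R&(W[...,2]>.205)&(W[...,2]<.22); print("guide tops",m.sum(),rect(W[m]))
E
```

```text
t 7.4833 pos [0.5476 0.1555 0.2785] head -24.99 tilt [-0.0013  0.0001] turn rz 0.2 shift [-0.16  0.01  2.85] F [-0.3 -0.4 -1.3]
top held (np.int32(69), (array([0.5387, 0.1017]), 45.6, 18.8, 4.4, np.float64(0.3003)))
guide tops 87 (array([0.546 , 0.1543]), 135.3, 82.9, 67.7, np.float64(0.2128))
side held (np.int32(182), (array([0.5513, 0.1645]), 85.5, 66.7, 61.9, np.float64(0.3005)))
guide tops 97 (array([0.5439, 0.1546]), 136.2, 87.2, 61.9, np.float64(0.2119))
```

View pics/side3.png

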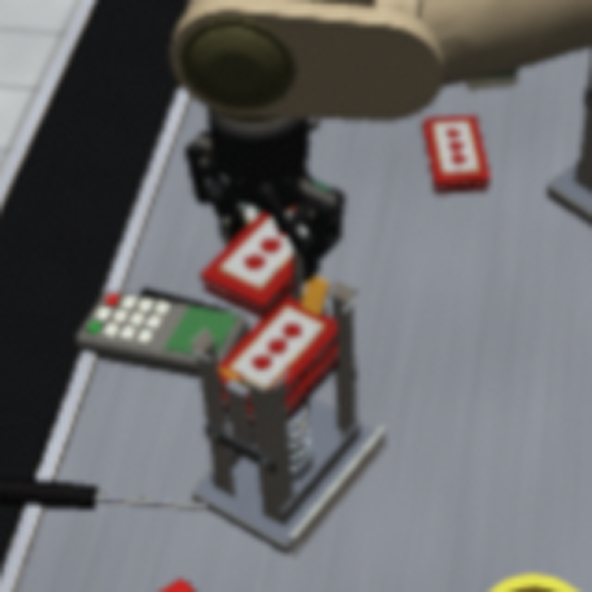

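The side crop shows tin A level in the gripper above the pile. I'll check its along-length offset against the pile in each camera.

```bash
cat > off.py <<'E'
from h import *
p=env.observe()["position"]; t=np.radians(64.8)
u=np.array([np.cos(t),np.sin(t)]); v=np.array([u[1],-u[0]]); c0=np.array([.547,.154])
for c in ("top","side"):
    im=imaging.get_image(c); W=cloud(im); k=redmask(im)
    for n,z in (("held",p[2]+.0225),("pile",.18)):
        m=k&(abs(W[...,2]-z)<.005)&(abs(W[...,0]-.547)<.09)&(abs(W[...,1]-.154)<.09)
        Q=W[m][:,:2]-c0
        if len(Q)>5:
            a=Q@u; b=Q@v; print(c,n,m.sum(),"along",np.round(np.percentile(a,[1,99])*1000,1),"across",np.round(np.percentile(b,[1,99])*1000,1),"z",np.round(np.median(W[m][:,2]),4))
print("tcp rel", np.round((p[:2]-c0)@u*1000,1), np.round((p[:2]-c0)@v*1000,1))
E
python3 off.py
```

```text
top held 103 along [-57.4  47.4] across [-32.9  30.7] z 0.3015
top pile 71 along [-54.5  54.5] across [-33.   28.8] z 0.1804
side held 167 along [-30.   51.8] across [-32.5  32. ] z 0.3016
side pile 150 along [-52.3  46.6] across [-33.4  30.5] z 0.18
tcp rel -0.7 0.4
```

Call:
jog_arm:
  plan: "0 0 0.2 0.2 -0.1 2 160;0 0 0 0 0 2 160;0 0 0 0 0 2 160;0 0 0 0 0 0 160;0 0 0 0 0 0.4 160;0 0 0 0 0 0.3 160;0 0 0 0 0 0 160"

```text
time_s: 8.27
position: [0.5477, 0.1555, 0.213]
tool_rot: [[0.43, 0.903, 0.001], [0.903, -0.43, 0.0], [0.001, 0.001, -1.0]]
ft_force: [-0.1, -0.6, -1.2]
grip_width: 0.0633
gripper_force: 45.0
```

```bash
python3 off.py
```

```text
top held 87 along [-55.   46.6] across [-33.3  29.6] z 0.2359
top pile 25 along [-53.9  52.5] across [-33.5  28.4] z 0.1792
side held 159 along [-22.8  55.2] across [-33.   32.1] z 0.2357
side pile 91 along [-51.7  54.2] across [-33.3  31.9] z 0.18
tcp rel 1.7 -0.0
```

Call:
jog_arm:
  plan: "0 0 0 0 0 0.4 160;0 0 0 0 0 0.4 160;0 0 0 0 0 0.4 160;0 0 0 0 0 0 160;0 0 0 0 0 0 160"

```text
time_s: 8.78
position: [0.5474, 0.1559, 0.2]
tool_rot: [[0.429, 0.903, -0.001], [0.903, -0.429, -0.0], [-0.0, -0.001, -1.0]]
ft_force: [-0.2, -0.7, 0.0]
grip_width: 0.0632
gripper_force: 45.0
```

Call:
jog_arm:
  plan: "0 0 0 0 0 0.4 160;0 0 0 0 0 0.4 160;0 0 0 0 0 0.3 160;0 0 0 0 0 0.3 160;0 0 0 0 0 0 160"

```text
time_s: 9.2
position: [0.5485, 0.1559, 0.1874]
tool_rot: [[0.43, 0.903, 0.004], [0.903, -0.43, 0.0], [0.002, 0.004, -1.0]]
ft_force: [1.6, -0.5, 5.7]
grip_width: 0.063
gripper_force: 45.8
```

Call:
jog_arm:
  plan: "0 0 0 0 0 0.4 160;0 0 0 0 0 0.4 160;0 0 0 0 0 0.3 160;0 0 0 0 0 0 160"

```text
time_s: 9.53
position: [0.5487, 0.156, 0.1761]
tool_rot: [[0.43, 0.903, 0.004], [0.903, -0.43, 0.0], [0.002, 0.004, -1.0]]
ft_force: [3.8, 0.9, 3.7]
grip_width: 0.0633
gripper_force: 45.6
```

Call:
jog_arm:
  plan: "0 0 0 0 0 0.4 160;0 0 0 0 0 0.4 160;0 0 0 0 0 0.4 160;0 0 0 0 0 0.4 160;0 0 0 0 0 0.3 160;0 0 0 0 0 0 160"

```text
time_s: 10.03
position: [0.5485, 0.156, 0.1568]
tool_rot: [[0.43, 0.903, 0.003], [0.903, -0.43, 0.0], [0.002, 0.003, -1.0]]
ft_force: [4.0, 0.6, 5.5]
grip_width: 0.0632
gripper_force: 45.7
```

```bash
python3 off.py
```

```text
top held 48 along [-53.9  44.5] across [-33.3  29.7] z 0.1789
top pile 48 along [-53.9  44.5] across [-33.3  29.7] z 0.179
side held 70 along [-22.1  55.1] across [-33.1  33.3] z 0.1804
side pile 69 along [-22.1  55.1] across [-33.2  33.3] z 0.1806
tcp rel 2.4 0.5
```

Call:
jog_arm:
  plan: "0 0 0 0 0 0.2 160;0 0 0 0 0 0.2 160;0 0 0 0 0 0 160;0 0 0 0 0 0 160"

```text
time_s: 10.47
position: [0.5481, 0.1559, 0.1529]
tool_rot: [[0.43, 0.903, 0.002], [0.903, -0.43, 0.0], [0.001, 0.002, -1.0]]
ft_force: [2.6, 1.8, 6.2]
grip_width: 0.0629
gripper_force: 45.8
```

```bash
python3 off.py
```

```text
top held 47 along [-52.9  44.8] across [-33.   30.3] z 0.1758
top pile 32 along [-51.9  44.1] across [-32.8  28.9] z 0.1769
side held 67 along [-20.2  51.4] across [-32.2  32.1] z 0.1758
side pile 49 along [-20.9  53.6] across [-31.3  32. ] z 0.1766
tcp rel 2.2 0.2
```

The lid is at about 0.1758, 4 mm under the catches, and its ends are now hidden by the noses. I'll release it slowly.

Call:
jog_arm:
  plan: "0 0 0 0 0 0 120;0 0 0 0 0 0 80;0 0 0 0 0 0 40;0 0 0 0 0 0 0;0 0 0 0 0 0 0;0 0 0 0 0 0 0"

```text
time_s: 11.07
position: [0.547, 0.1559, 0.1519]
tool_rot: [[0.43, 0.903, -0.001], [0.903, -0.43, -0.0], [-0.001, -0.001, -1.0]]
ft_force: [0.8, -0.1, 0.4]
grip_width: 0.085
gripper_force: 0.0
```

Call:
jog_arm:
  plan: "0 0 0 0 0 -1 0;0 0 0 0 0 -2 0;0 0 0 0 0 -3 0;0 0 0 0 0 -4 0;0 0 0 0 0 -2 0;0 0 0 -3 0 0 0;0 0 0 -4 0 0 0;0 0 0 -4 0 0 0;0 0 0 -4 0 0 0;0 0 0 0 0 0 0"

```text
time_s: 11.9
position: [0.4809, 0.0161, 0.2733]
tool_rot: [[0.434, 0.901, -0.0], [0.901, -0.434, -0.002], [-0.002, 0.001, -1.0]]
ft_force: [1.1, 0.2, 0.8]
grip_width: 0.0857
gripper_force: 0.0
```

```bash
python3 off.py; python3 - <<'E'
from h import *
go(.4357,-.2995,.25,14)
a=imaging.get_image("top"); W=cloud(a)
for b in blobs(a,W,.18,(.4,.7),(0,.3)): print("lid",b)
for b in blobs(a,W,.024,(.3,.7),(-.5,.1)): print("tin",b)
s=imaging.get_image("side"); W=cloud(s)
for b in blobs(s,W,.024,(.3,.7),(-.5,.1)): print("tin",b)
P=[cv2.resize(i["pixels"][b[1]:b[3],b[0]:b[2],::-1],(400,400),interpolation=cv2.INTER_CUBIC) for i,b in((a,(230,145,300,215)),(s,(245,185,335,275)))]
cv2.imwrite("pics/home1.png",np.hstack(P))
E
```

```text
top pile 283 along [-47.4  54.2] across [-33.3  30. ] z 0.1802
side pile 147 along [-53.2  47. ] across [-32.4  31.9] z 0.1798
tcp rel -152.9 -1.1
t 12.0 pos [0.4827 0.0195 0.2732] head -25.59 tilt [ 0.001 -0.   ] turn rz -39.6 shift [-29.82 -12.28   2.32] F [-0.1 -0.5  0.5]
lid (np.int32(228), (array([0.5483, 0.1602]), 100.9, 64.2, 65.1, np.float64(0.1803)))
tin (np.int32(254), (array([ 0.4349, -0.3027]), 109.1, 62.1, -76.2, np.float64(0.0237)))
tin (np.int32(80), (array([ 0.4347, -0.2934]), 103.5, 58.9, -76.7, np.float64(0.0231)))
```

View pics/home1.png

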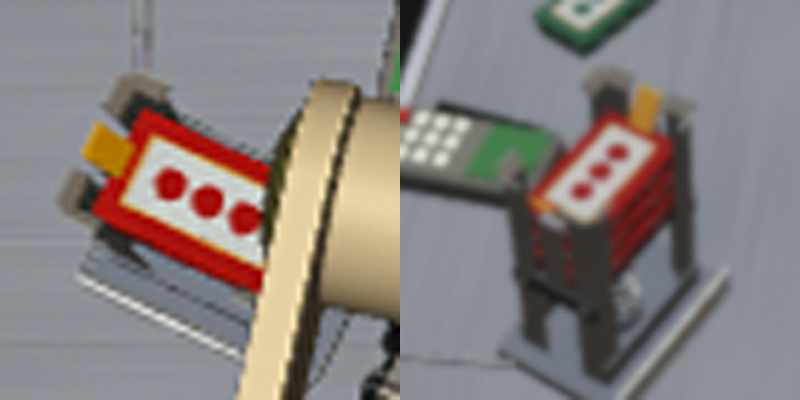

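Three tins are now in, the lid is level at 0.180, and the yellow lips are back beside its ends, so tin A is home. The grasp offset showed that the top camera's y is the right one, so I'll take tin B at (0.435,-0.3024). First I'll check the large dispenser's clearance from the arm's vertical plane.

```bash
python3 - <<'E'
from h import *
s=env.observe(); print(np.round(s["q"],2),s["position"])
def row(q): a=np.radians(q[1]);b=np.radians(q[1]+q[2]); return [1,0,np.sin(a),np.sin(b)],[0,1,np.cos(a),np.cos(b)]
A=[];y=[]
for q,p in(([64.33,21.81,74.34],[.12686,.53511,.23125]),(s["q"],s["position"])):
    A+=row(q); y+=[np.hypot(p[0],p[1]),p[2]]
print("a,H,L1,L2",np.linalg.solve(A,y))
d=np.radians(-34.8); r=np.array([np.cos(d),np.sin(d)])
for c in("top","side"):
    W=cloud(imaging.get_image(c)); P=W.reshape(-1,3); P=P[np.isfinite(P[:,0])]
    P=P[(P[:,0]>.05)&(P[:,0]<.38)&(P[:,1]<-.12)&(P[:,1]>-.45)&(P[:,2]>.1)]
    rad=P[:,:2]@r; lat=P[:,0]*r[1]-P[:,1]*r[0]
    print(c,"zmax",P[:,2].max())
    for l in(0,.03,.06,.09,.12):
        m=(lat>l)&(lat<l+.03)
        if m.any(): print(l,m.sum(),"rad",np.round([rad[m].min(),rad[m].max()],3),"z",np.round(P[m,2].max(),3))
E
```

```text
[-1.158e+01  1.341e+01  7.977e+01  2.000e-02  8.679e+01  1.384e+01] [0.48330584 0.02098043 0.27274541]
a,H,L1,L2 [-0.01501624 -0.17838539  0.48583689  0.3866807 ]
top zmax 0.3164796550371043
0.03 523 rad [0.271 0.4  ] z 0.316
0.06 292 rad [0.27  0.399] z 0.315
0.09 293 rad [0.288 0.377] z 0.199
0.12 282 rad [0.287 0.374] z 0.199
side zmax 0.3129896387290514
0 3 rad [0.284 0.289] z 0.31
0.03 981 rad [0.272 0.396] z 0.313
0.06 74 rad [0.273 0.379] z 0.309
0.09 36 rad [0.291 0.357] z 0.195
0.12 56 rad [0.29  0.369] z 0.197
```

```bash
cat > arm.py <<'E'
from h import *
s=env.observe()
def prof(P,q1,zmin,name):
    t=np.radians(q1); x=P[:,0]*np.cos(t)+P[:,1]*np.sin(t); l=-P[:,0]*np.sin(t)+P[:,1]*np.cos(t)
    for a in np.arange(-.1,.7,.05):
        m=(x>a)&(x<a+.05)&(P[:,2]>zmin)
        if m.sum()>5: print(name,"r %.2f"%a,m.sum(),"lat",np.round(np.percentile(l[m],[2,98]),3),"z",np.round(np.percentile(P[m,2],[2,50,98]),3))
q=s["q"]; print(np.round(q,2),np.round(s["position"],3))
for c in("top","side"):
    W=cloud(imaging.get_image(c)); P=W.reshape(-1,3); P=P[np.isfinite(P[:,0])]
    t=np.radians(q[0]); l=-P[:,0]*np.sin(t)+P[:,1]*np.cos(t); x=P[:,0]*np.cos(t)+P[:,1]*np.sin(t)
    prof(P[(abs(l)<.25)&(x>-.15)&(x<.6)],q[0],.33,c+" arm")
    D=P[(P[:,0]>.05)&(P[:,0]<.38)&(P[:,1]<-.15)&(P[:,1]>-.45)&(P[:,2]<.33)]
    prof(D,-47.6,.2,c+" disp")
E
python3 arm.py
```

```text
[-1.152e+01  1.345e+01  7.978e+01  1.000e-02  8.677e+01  1.382e+01] [0.483 0.021 0.272]
top arm r 0.05 1120 lat [0.05  0.246] z [0.673 0.694 0.704]
top arm r 0.10 3151 lat [0.044 0.246] z [0.688 0.706 0.711]
top arm r 0.15 2761 lat [0.051 0.245] z [0.642 0.683 0.702]
top arm r 0.20 1335 lat [0.069 0.163] z [0.609 0.644 0.664]
top arm r 0.25 1245 lat [0.068 0.165] z [0.583 0.618 0.638]
top arm r 0.30 1199 lat [0.064 0.172] z [0.555 0.589 0.612]
top arm r 0.35 978 lat [0.06  0.175] z [0.377 0.577 0.584]
top arm r 0.40 1148 lat [0.057 0.176] z [0.348 0.561 0.58 ]
top arm r 0.45 1335 lat [0.051 0.182] z [0.549 0.571 0.578]
top arm r 0.50 165 lat [0.059 0.176] z [0.54  0.553 0.562]
top disp r 0.25 98 lat [-0.005  0.034] z [0.205 0.304 0.313]
top disp r 0.30 361 lat [-0.153  0.039] z [0.205 0.289 0.313]
top disp r 0.35 375 lat [-0.144  0.049] z [0.204 0.284 0.312]
top disp r 0.40 220 lat [-0.14   0.027] z [0.204 0.296 0.313]
side arm r 0.00 108 lat [0.237 0.25 ] z [0.334 0.435 0.515]
side arm r 0.05 528 lat [0.059 0.248] z [0.528 0.689 0.702]
side arm r 0.10 926 lat [0.057 0.248] z [0.699 0.705 0.71 ]
side arm r 0.15 770 lat [0.062 0.246] z [0.597 0.678 0.702]
side arm r 0.20 831 lat [0.105 0.17 ] z [0.562 0.625 0.661]
side arm r 0.25 755 lat [0.109 0.17 ] z [0.537 0.601 0.636]
side arm r 0.30 711 lat [0.105 0.177] z [0.512 0.57  0.61 ]
side arm r 0.35 855 lat [0.063 0.178] z [0.358 0.561 0.581]
side arm r 0.40 1373 lat [0.066 0.181] z [0.339 0.532 0.577]
side arm r 0.45 1145 lat [0.067 0.187] z [0.358 0.539 0.576]
side arm r 0.50 245 lat [0.075 0.178] z [0.333 0.383 0.559]
side disp r 0.25 183 lat [-0.004  0.035] z [0.202 0.256 0.311]
side disp r 0.30 215 lat [0.022 0.039] z [0.201 0.253 0.305]
side disp r 0.35 197 lat [-0.133  0.044] z [0.202 0.242 0.296]
side disp r 0.40 58 lat [-0.13  -0.094] z [0.2   0.214 0.233]
```

Clearance to the arm is at least 1 cm sideways (forearm lateral ≥0.06, large dispenser ≤0.049), so I'll go on to tin B.

Call:
jog_arm:
  plan: "0 0 -7 0 0 0 0;0 0 -7 0 0 0 0;0 0 -7 0 0 0 0;0 0 -7 0 0 0 0;0 0 -7 0 0 0 0;0 0 -4.5 0 0 0 0;0 0 0 0 0 0 0"

```text
time_s: 12.88
position: [0.4832, 0.0211, 0.2722]
tool_rot: [[-0.247, 0.969, -0.0], [0.969, 0.247, 0.0], [0.0, -0.0, -1.0]]
ft_force: [-0.9, 0.1, -0.2]
grip_width: 0.0857
gripper_force: 0.0
```

```bash
python3 -c "
from h import *
go(.435,-.3024,.16,13.9)"
```

```text
t 12.8833 pos [0.4832 0.0211 0.2722] head 14.28 tilt [-0.0003  0.0001] turn rz 0.4 shift [-30.24 -12.45  11.22] F [-0.9  0.1 -0.2]
```

Call:
jog_arm:
  plan: "0 0 0.4 -3 -1.5 0 0;0 0 0 -3.6 -1.5 0 0;0 0 0 -3.6 -1.5 0 0;0 0 0 -3.6 -1.5 0 0;0 0 0 -3.6 -1.5 0 0;0 0 0 -3.6 -1.5 0 0;0 0 0 -3.6 -1.5 0 0;0 0 0 -3.6 -1.5 0 0;0 0 0 -2 -0.4 0 0;0 0 0 0 0 0 0"

```text
time_s: 13.72
position: [0.4339, -0.3059, 0.2715]
tool_rot: [[-0.23, 0.973, -0.001], [0.973, 0.23, -0.0], [0.0, -0.001, -1.0]]
ft_force: [-0.4, 1.9, -0.7]
grip_width: 0.0859
gripper_force: 0.0
```

Call:
jog_arm:
  plan: "0 0 0 0 0 3 0;0 0 0 0 0 3 0;0 0 0 0 0 3 0;0 0 0 0 0 2.2 0;0 0 0 0 0 0 0;0 0 0 0 0 0 0"

```text
time_s: 14.22
position: [0.4344, -0.3016, 0.1603]
tool_rot: [[-0.236, 0.972, -0.001], [0.972, 0.236, 0.001], [0.001, -0.001, -1.0]]
ft_force: [1.0, -0.6, 1.0]
grip_width: 0.0854
gripper_force: 0.0
```

```bash
python3 - <<'E'
from h import *
go(.435,-.3024,.04,13.9)
s=imaging.get_image("side"); W=cloud(s)
for b in blobs(s,W,.024,(.3,.7),(-.5,.1)): print("tin",b)
save(s,"side4.png",(300,100,480,235),4)
E
```

```text
t 14.2167 pos [ 0.4344 -0.3016  0.1603] head 13.63 tilt [-0.0009  0.0012] turn rz -0.3 shift [-0.09  0.04 12.03] F [ 1.  -0.6  1. ]
tin (np.int32(93), (array([ 0.4357, -0.2973]), 102.7, 58.2, -76.3, np.float64(0.0232)))
```

View pics/side4.png

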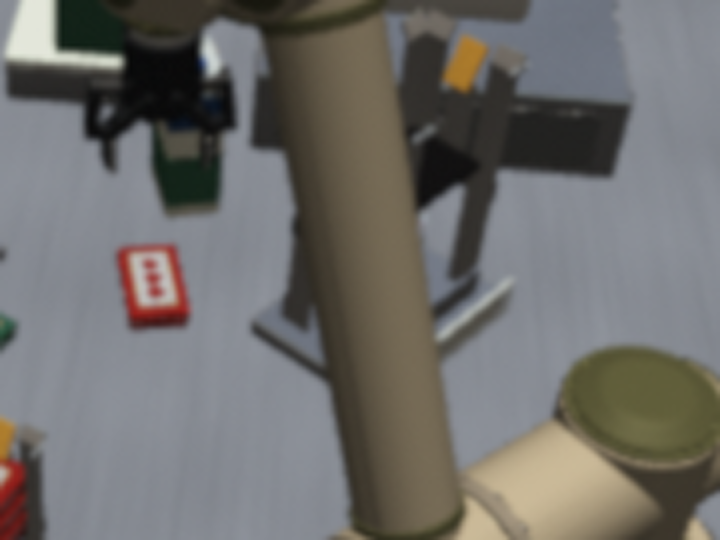

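The crop shows the fingers over tin B (153,285), and the forearm passing in front of the large dispenser's guides. I'll descend halfway and check the gap.

Call:
jog_arm:
  plan: "0 0 -0.3 0 0 2 0;0 0 0 0 0 3 0;0 0 0 0 0 2.5 0;0 0 0 0 0 0 0"

```text
time_s: 14.6
position: [0.4335, -0.3013, 0.0833]
tool_rot: [[-0.241, 0.971, -0.003], [0.971, 0.241, 0.003], [0.004, -0.002, -1.0]]
ft_force: [-0.4, -0.1, -0.8]
grip_width: 0.0856
gripper_force: 0.0
```

```bash
python3 - <<'E'
from h import *
go(.435,-.3024,.001,13.9)
q=env.observe()["q"]; print(np.round(q,1)); t=np.radians(q[0])
for c in("top","side"):
    P=cloud(imaging.get_image(c)).reshape(-1,3); P=P[np.isfinite(P[:,0])]
    x=P[:,0]*np.cos(t)+P[:,1]*np.sin(t); l=-P[:,0]*np.sin(t)+P[:,1]*np.cos(t)
    for a in np.arange(.2,.5,.05):
        for n,m in(("forearm",P[:,2]>.33),("disp",(P[:,2]>.2)&(P[:,2]<.325)&(l<.055))):
            m=m&(x>a)&(x<a+.05)&(abs(l)<.2)
            if m.sum()>4: print(c,n,round(a,2),"lat",np.round(np.percentile(l[m],[1,99]),3),"z",np.round(np.percentile(P[m,2],[1,99]),3))
E
```

```text
t 14.6 pos [ 0.4335 -0.3013  0.0833] head 13.94 tilt [-0.0029  0.0032] turn rz 0.0 shift [-0.14  0.12  8.23] F [-0.4 -0.1 -0.8]
[-47.7  28.8  90.2   0.   61.3 -61.6]
top forearm 0.2 lat [0.048 0.199] z [0.609 0.657]
top forearm 0.25 lat [0.043 0.198] z [0.634 0.659]
top forearm 0.3 lat [0.057 0.197] z [0.506 0.637]
top disp 0.3 lat [-0.154 -0.117] z [0.203 0.315]
top forearm 0.35 lat [0.067 0.174] z [0.397 0.553]
top disp 0.35 lat [-0.146  0.039] z [0.204 0.315]
top forearm 0.4 lat [0.06  0.176] z [0.359 0.486]
top disp 0.4 lat [-0.141  0.035] z [0.201 0.315]
top forearm 0.45 lat [0.058 0.182] z [0.34  0.427]
side forearm 0.2 lat [0.052 0.198] z [0.564 0.655]
side forearm 0.25 lat [0.055 0.199] z [0.496 0.658]
side disp 0.25 lat [-0.005  0.039] z [0.204 0.312]
side disp 0.3 lat [-0.154  0.037] z [0.202 0.31 ]
side forearm 0.35 lat [0.143 0.177] z [0.368 0.425]
side disp 0.35 lat [-0.144 -0.118] z [0.202 0.306]
side forearm 0.4 lat [0.144 0.179] z [0.341 0.432]
side disp 0.4 lat [-0.138 -0.095] z [0.202 0.312]
side forearm 0.45 lat [0.17  0.186] z [0.332 0.419]
```

The gap is about 20 mm (0.06 against 0.039), so it's clear. I'll descend and grip.

Call:
jog_arm:
  plan: "0 0 0 -0.1 0.1 2 0;0 0 0 0 0 2.5 0;0 0 0 0 0 2.2 0;0 0 0 0 0 1.5 0;0 0 0 0 0 0 0;0 0 0 0 0 0 40;0 0 0 0 0 0 80;0 0 0 0 0 0 120;0 0 0 0 0 0 160;0 0 0 0 0 0 160"

```text
time_s: 15.53
position: [0.4363, -0.3041, 0.0058]
tool_rot: [[-0.241, 0.97, 0.003], [0.97, 0.241, -0.003], [-0.004, 0.002, -1.0]]
ft_force: [-0.5, 0.4, 6.8]
grip_width: 0.0633
gripper_force: 44.3
```

Call:
jog_arm:
  plan: "0 0 0 0 0 0 160;0 0 0 0 0 -0.5 160;0 0 0 0 0 -2 160;0 0 0 0 0 -3.5 160;0 0 0 0 0 -4 160;0 0 0 0 0 -4 160;0 0 0 0 0 -4 160;0 0 0 0 0 -4 160;0 0 0 0 0 -4 160;0 0 0 0 0 -2 160"

```text
time_s: 16.37
position: [0.4355, -0.3031, 0.2899]
tool_rot: [[-0.241, 0.97, 0.006], [0.97, 0.241, -0.006], [-0.007, 0.004, -1.0]]
ft_force: [-0.3, -0.2, -1.0]
grip_width: 0.0626
gripper_force: 45.0
```

Call:
jog_arm:
  plan: "0 0 7 0 0 0 160;0 0 7 0 0 0 160;0 0 7 0 0 0 160;0 0 7 0 0 0 160;0 0 7 0 0 0 160;0 0 4 0 0 0 160;0 0 0 0 0 0 160"

```text
time_s: 16.95
position: [0.4351, -0.3027, 0.2845]
tool_rot: [[0.425, 0.905, 0.001], [0.905, -0.425, -0.001], [-0.0, 0.001, -1.0]]
ft_force: [0.5, 0.7, -1.2]
grip_width: 0.063
gripper_force: 44.9
```

```bash
python3 -c "
from h import *
go(.5478,.1558,.28,-25.2)"
```

```text
t 16.95 pos [ 0.4351 -0.3027  0.2845] head -25.18 tilt [ 0.0007 -0.0008] turn rz 0.0 shift [46.29 -9.32  0.45] F [ 0.5  0.7 -1.2]
```

Call:
jog_arm:
  plan: "0 0 0 2.5 -0.5 0 160;0 0 0 3.6 -0.7 0 160;0 0 0 3.6 -0.7 0 160;0 0 0 3.6 -0.7 0 160;0 0 0 3.6 -0.7 0 160;0 0 0 3.6 -0.7 0 160;0 0 0 3.6 -0.7 0 160;0 0 0 3.6 -0.7 0 160;0 0 0 3.6 -0.7 0 160;0 0 0 3.6 -0.7 0 160"

```text
time_s: 17.78
position: [0.5212, 0.0439, 0.2843]
tool_rot: [[0.421, 0.907, 0.001], [0.907, -0.421, -0.0], [0.0, 0.001, -1.0]]
ft_force: [0.5, 0.7, -1.2]
grip_width: 0.0633
gripper_force: 44.9
```

Call:
jog_arm:
  plan: "0 0 0 3.6 -0.7 0 160;0 0 0 3.6 -0.7 0 160;0 0 0 3 -0.7 0 160;0 0 0 1.2 -0.4 0 160;0 0 0 0 0 0 160;0 0 0 0 0 0 160"

```text
time_s: 18.28
position: [0.5467, 0.1557, 0.2837]
tool_rot: [[0.421, 0.907, 0.0], [0.907, -0.421, -0.0], [-0.0, 0.0, -1.0]]
ft_force: [0.6, -0.3, -2.1]
grip_width: 0.063
gripper_force: 44.9
```

```bash
sed -i 's/p\[2\]+.0225/p[2]+.0195/' off.py; python3 off.py; python3 -c "
from h import *
go(.5478,.1558,.22,-25.2)"
```

```text
top held 96 along [-52.3  50.4] across [-34.3  28. ] z 0.302
top pile 78 along [-54.6  52.4] across [-33.1  29.2] z 0.1799
side held 159 along [-39.   57.2] across [-33.1  31.7] z 0.3024
side pile 145 along [-54.6  47. ] across [-35.9  31.3] z 0.18
tcp rel 1.4 -1.0
t 18.3833 pos [0.5469 0.1546 0.2837] head -25.06 tilt [ 0.0002 -0.0004] turn rz 0.1 shift [0.15 0.03 6.37] F [-0.4 -0.2 -1.8]
```

Call:
jog_arm:
  plan: "0 0 0.1 -0.2 0.1 2 160;0 0 0 0 0 2 160;0 0 0 0 0 2 160;0 0 0 0 0 0.6 160;0 0 0 0 0 0 160;0 0 0 0 0 0 160"

```text
time_s: 18.88
position: [0.5475, 0.1528, 0.2183]
tool_rot: [[0.426, 0.905, 0.001], [0.905, -0.426, 0.0], [0.0, 0.001, -1.0]]
ft_force: [-0.7, -0.4, -1.7]
grip_width: 0.0631
gripper_force: 44.9
```

```bash
python3 off.py
```

```text
top held 82 along [-54.7  47.6] across [-32.1  29.7] z 0.2362
top pile 26 along [-54.7  52.6] across [-33.3  28.5] z 0.1801
side held 153 along [-28.1  55.5] across [-32.6  31.3] z 0.2373
side pile 88 along [-51.   54.4] across [-33.8  30.4] z 0.1802
tcp rel -0.9 0.9
```

Aligned as before (ends at -54.7/+55.5), so I'll lower it.

Call:
jog_arm:
  plan: "0 0 0 0 0 0.4 160;0 0 0 0 0 0.4 160;0 0 0 0 0 0.4 160;0 0 0 0 0 0 160;0 0 0 0 0 0 160"

```text
time_s: 19.4
position: [0.547, 0.1536, 0.2051]
tool_rot: [[0.425, 0.905, -0.001], [0.905, -0.425, -0.0], [-0.0, -0.001, -1.0]]
ft_force: [0.4, 0.1, -2.4]
grip_width: 0.0628
gripper_force: 44.9
```

Call:
jog_arm:
  plan: "0 0 0 0 0 0.4 160;0 0 0 0 0 0.4 160;0 0 0 0 0 0.4 160;0 0 0 0 0 0 160"

```text
time_s: 19.73
position: [0.5479, 0.1537, 0.1939]
tool_rot: [[0.425, 0.905, 0.003], [0.905, -0.425, 0.0], [0.002, 0.003, -1.0]]
ft_force: [1.9, 1.3, 2.7]
grip_width: 0.063
gripper_force: 45.5
```

Call:
jog_arm:
  plan: "0 0 0 0 0 0.4 160;0 0 0 0 0 0.4 160;0 0 0 0 0 0.4 160;0 0 0 0 0 0.3 160;0 0 0 0 0 0 160"

```text
time_s: 20.15
position: [0.5482, 0.1538, 0.179]
tool_rot: [[0.425, 0.905, 0.004], [0.905, -0.425, 0.001], [0.002, 0.003, -1.0]]
ft_force: [4.9, 1.5, 3.5]
grip_width: 0.0631
gripper_force: 45.9
```

Call:
jog_arm:
  plan: "0 0 0 0 0 0.4 160;0 0 0 0 0 0.4 160;0 0 0 0 0 0.4 160;0 0 0 0 0 0.4 160;0 0 0 0 0 0.3 160;0 0 0 0 0 0.2 160;0 0 0 0 0 0 160;0 0 0 0 0 0 160"

```text
time_s: 20.82
position: [0.548, 0.1537, 0.158]
tool_rot: [[0.425, 0.905, 0.003], [0.905, -0.425, 0.0], [0.002, 0.003, -1.0]]
ft_force: [2.8, 1.9, 4.5]
grip_width: 0.0627
gripper_force: 46.1
```

```bash
python3 off.py
```

```text
top held 49 along [-53.2  42.2] across [-31.8  30.8] z 0.176
top pile 36 along [-52.1  42.5] across [-31.8  29.4] z 0.1768
side held 64 along [-28.1  51.9] across [-36.9  33. ] z 0.1766
side pile 50 along [-26.9  44.3] across [-32.3  31.6] z 0.1774
tcp rel 0.2 1.0
```

Call:
jog_arm:
  plan: "0 0 0 0 0 0.1 160;0 0 0 0 0 0 160;0 0 0 0 0 0 120;0 0 0 0 0 0 80;0 0 0 0 0 0 40;0 0 0 0 0 0 0;0 0 0 0 0 0 0;0 0 0 0 0 0 0"

```text
time_s: 21.58
position: [0.5466, 0.1535, 0.1559]
tool_rot: [[0.425, 0.905, -0.002], [0.905, -0.425, -0.0], [-0.001, -0.001, -1.0]]
ft_force: [0.5, 0.5, 0.6]
grip_width: 0.0854
gripper_force: 0.0
```

Call:
jog_arm:
  plan: "0 0 0 0 0 -1 0;0 0 0 0 0 -2 0;0 0 0 0 0 -3 0;0 0 0 0 0 -4 0;0 0 0 0 0 -2 0;0 0 0 -3 0 0 0;0 0 0 -4 0 0 0;0 0 0 -4 0 0 0;0 0 0 -4 0 0 0;0 0 0 -4 0 0 0"

```text
time_s: 22.42
position: [0.4651, -0.0196, 0.277]
tool_rot: [[0.424, 0.906, 0.0], [0.906, -0.424, -0.0], [-0.0, 0.001, -1.0]]
ft_force: [1.3, -1.5, 0.1]
grip_width: 0.0859
gripper_force: 0.0
```

Call:
jog_arm:
  plan: "0 0 0 -4 0 0 0;0 0 0 -4 0 0 0;0 0 0 0 0 0 0;0 0 0 0 0 0 0"

```text
time_s: 22.75
position: [0.4318, -0.0923, 0.277]
tool_rot: [[0.429, 0.904, 0.001], [0.904, -0.429, -0.0], [0.0, 0.001, -1.0]]
ft_force: [0.8, 1.2, 0.6]
grip_width: 0.0853
gripper_force: 0.0
```

```bash
python3 off.py; python3 - <<'E'
from h import *
a=imaging.get_image("top"); s=imaging.get_image("side")
for i in(a,s):
    W=cloud(i); t=np.radians(64.8); d=W[...,:2]-[.547,.154]; al=d@[np.cos(t),np.sin(t)]; ac=d@[np.sin(t),-np.cos(t)]
    for lo,hi in((-.043,-.02),(-.01,.01),(.02,.043)):
        m=(al>lo)&(al<hi)&(abs(ac)<.025)&(W[...,2]>.15)&(W[...,2]<.21); print(lo,m.sum(),np.round(np.median(W[m][:,2]),4) if m.any() else "")
P=[cv2.resize(i["pixels"][b[1]:b[3],b[0]:b[2],::-1],(400,400),interpolation=cv2.INTER_CUBIC) for i,b in((a,(230,145,300,215)),(s,(245,185,335,275)))]
cv2.imwrite("pics/home2.png",np.hstack(P))
E
```

```text
top pile 341 along [-52.9  54.7] across [-32.8  30.6] z 0.1804
side pile 144 along [-53.8  48.5] across [-31.7  31.5] z 0.18
tcp rel -272.0 0.6
-0.043 122 0.1807
-0.01 102 0.1802
0.02 120 0.1809
-0.043 77 0.1811
-0.01 73 0.1808
0.02 82 0.181
```

View pics/home2.png

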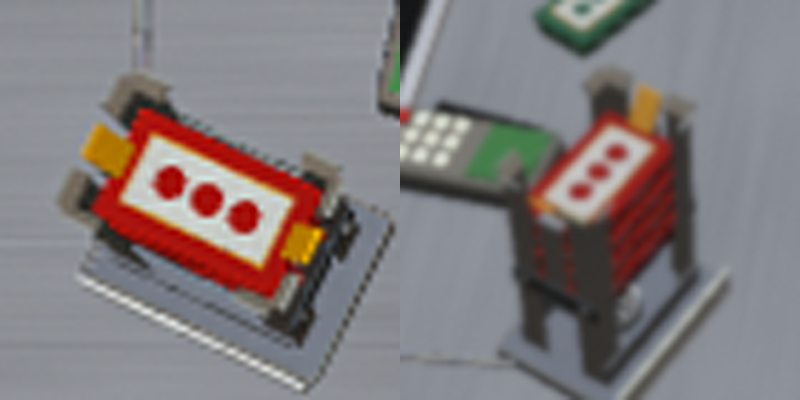

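Four tins are stacked, the top lid is level at 0.180 along its whole length, and both catches are closed. The arm is clear, so I'm handing it in.

```bash
python3 -c "
from rig import job
print(job.close_job())"
```

```text
the job is handed in; nothing more can be done
None
```

Both loose red tins are in the smaller dispenser under both catches, top lid level at 0.180 m in both cameras; I kept clear of the green tin and the rest but did not re-measure them, and the job is handed in with no verdict returned.

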